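# Seat an alignment post in a sprung post holder

## Task

Take the black-headed alignment post out of the grey parking block and slide it, pointed end down, into the aluminium post holder, past the side spring plunger. Keep pressing gently until you feel it bed firmly into the rubber stop inside (the push should rise about 10 to 12 N above what sliding takes; never force it), then let go so that the plunger grips it upright. Leave the white-headed post in its place and the small bottle and glass box undisturbed.

Things in the scene. Friction and masses are not known exactly. Their poses are not given: they have to be found in the camera images.
- post_head (a point): centre of the black grip head of the loose post to be moved: head 26 mm in diameter, 34 mm tall, axis = z, up. Below it a steel rod, 12.5 mm in diameter, its lowest 5 mm tapering to 7 mm; rod's lower end 130 mm below this point. Above the head's flat top (17 mm up) a small cone with a yellow bead rises 13 mm. 0.1 to 0.2 kg. It stands 28 mm deep in a loose blind hole of the parking block.
- post_tip (a point): centre of the lower end of the black-headed post's rod; z along the rod, up
- spare_head (a point): centre of the white grip head of the other post, equal in size, standing in the other hole of the parking block; not to be moved
- rack: fixed grey parking block 50 x 120 x 36 mm, origin under its centre; two blind holes 72 mm apart along its y axis, at y = +36 and -36 mm, either of which may hold the black-headed post
- holder_mouth (a point): centre of the open top of the fixed aluminium post holder, 85 mm above the worktop; z up. A funnel 20 mm wide narrows within 5 mm to a straight 14.6 mm bore. In the bore lies a rubber stop whose height was set by hand: anywhere from 33 to 53 mm below this point, not measured, to be found by feel.
- plunger (a joint): side spring plunger of the holder: 0 = standing out into the bore, about 0.002-0.004 m when the rod has pushed it back; pushes with about 4.5 N at rest, 1.5 N per mm more. The rod passes it with a bump of several N, then slides with a steady few N of friction
- stop_pad (a joint): how far the stiff rubber stop in the bore is pressed down, m: 0 untouched; it begins to give at 5 N, then 2.5 N per mm, and bottoms at 0.008. Unloaded it stays pressed in by up to 0.002. Bedded firmly is about 0.0015 to 0.004
- oil_bottle_c (a point): centre of a small brown dropper bottle, 33 mm in diameter, 58 mm tall; bystander
- glass_box_c (a point): centre of a small white cover-glass box, 35 x 35 x 17 mm; bystander
- holder: the fixed post holder, origin under its centre: tube 32 to 38 mm in outside diameter, base plate 60 x 80 x 10 mm. The plunger's brass boss sticks out along +y, 17 mm below the mouth, its red tail reaching 42 mm from the bore axis (48 mm when pushed back).
Mind the look-alikes: they are no part of the job. What is shaped like the part that bears post_head but red is not meant. Leave any turquoise look-alike of the holder alone.

How it is judged (in metres and radians):
On the way, in this order (a step that is already met when the one before it is completed fails the run):
1. the black-headed post is lifted clear of the parking block (height (world z) of post_tip above 0.05 m), for 0.1 s.
2. its rod is in the holder's bore and has pushed the plunger back (value of joint plunger above 0.001 m and horizontal distance between post_tip and holder_mouth below 0.004 m and z of post_tip in the frame of holder_mouth below -0.017 m), for 0.1 s.
At the end, for the whole second after the job is handed in: The black-headed post stands in the holder's bore (lower end within 4 mm of the bore axis and over 30 mm below the mouth, upright within 0.09 rad), the plunger pushed back over 1 mm and gripping the rod, the rubber stop still pressed in by over 1 mm, the post let go (value of joint each of stop_pad, plunger above 0.001 m and horizontal distance between post_tip and holder_mouth below 0.004 m and z of post_tip in the frame of holder_mouth below -0.03 m and angle between post_head's own z axis and vertical below 0.09 rad); the robot touches nothing.
It fails at once if the rubber stop is forced: pressed in more than 6 mm (20 N) (value of joint stop_pad above 0.006 m).
It fails at once if the post is forced against the holder with more than 45 N (contact force between post and holder above 45 N).
It fails at once if the white-headed post is knocked or taken out of its place (distance of spare_head from where it was at the start of the episode above 0.03 m).
It fails at once if the small bottle or the glass box is disturbed by more than 20 mm (distance of any of oil_bottle_c, glass_box_c from where it was at the start of the episode above 0.02 m).
It also fails if it takes over 67 s, if anything falls off the work surface, if the arm or the gripper's body presses on something with over 40 N, if the wrist force passes 120 N, or if a joint passes its speed limit or range.

## Robot

A 6-joint arm with a two-finger parallel gripper is mounted at the origin on a cart in front of the work surface, level with it; the furniture and walls round the work are solid. World frame = base frame: x ahead of the robot, y to its left, z up, the work surface at z = 0. Lengths are in mm, angles in rad, forces in N, time in s.
With the tool pointing down it reaches from about 350 to 800 mm from the base axis. Payload 7.3 kg.
Tool frame: the origin (TCP) lies at the centre of the arm's flange, where the gripper is bolted on; the fingertips stand 173 mm ahead of it and the grasp point (between the pads) lies 155 mm ahead of it; z points along the fingers, y is the direction in which the jaws open and shut (so a half turn about z gives the same grasp; the last joint's range is limited). The gripper opens to 85 mm and grips with 20 to 120 N. Pads are 22 mm wide; open, the fingers measure 114 mm over their backs; the gripper's body (76 mm by 85 mm) begins 54 mm behind the grasp point. The pads swing forward as they close: fully open they stand 13 mm farther back than shut.
Start: joints at [1.166, 0.342, 1.524, -0, 1.275, -0.146], TCP at [134.336, 507.525, 404.722] pointing down, gripper open.
Joint ranges: [-2.53, 2.53], [-0.77, 2.02], [0.04, 2.7], [-1, 4.14], [0.28, 2.66], [-3.11, 3.11]. Speed limits (rad/s): [2.57, 2.57, 3.14, 3.14, 3.14, 3.14].

## Interface

Orientations are given as a 3x3 rotation matrix whose columns are the frame's x, y, z axes.
In Python, from plant import ctrl gives the robot as it stands. The module is installed in compiled form; this text tells all that it offers.
- The arm moves only by the shell command python3 -m inch 'ROWS' [FORCE]. ROWS is JSON, a list of rows, each a list of 3 entries, a list of its own where there are three numbers: the closure, from 0 (fully open) to 1 (shut), then the shift along the tool's x, y, z in mm, then the turn, a rotation vector about the tool's x, y, z in degrees. A call has 1 to 20 rows; each row shifts and turns the commanded pose from where the row before left it, along the tool's axes as they then stand; what a row does not reach is not made up. A row lasts 1/12 s, in which the tool goes at most 41.7 mm and 7.16 degrees, less where a joint would pass 70% of its speed; a pose out of reach is approached as far as the arm can. A call with a gripper value outside its range is refused whole. The fingers move at their own pace and stop on an object; FORCE is the grip in N (left out, the last holds). Time passes only in rows, so rows that do not move let the fingers close. It gives the time, the measured TCP pose, the force and the opening at its end, in the units of the state.
- ctrl.get_obs(): the state, without advancing time (a new reading comes with each control period).
- ctrl.get_image(name): name is "scene" or "top" or "wrist"; returns a dict with "color" (420x560x3 uint8, red, green, blue), "mtx" (3x3 intrinsics, pixels), "R" (3x3) and "t" (3): a world point X has camera coordinates R X + t; the wrist camera has in their place "mount" (4x4, takes a point from camera to tool coordinates, whose origin is the TCP and whose axes are the flange's). Camera axes: x right, y down, z forward; pixel columns grow to the right and rows downward; lengths in mm; the calibration is good to about 2 mm. A picture is of the moment at which its call begins: read the wrist's pose just before it. There is no depth.
- ctrl.hand_in(): hands the job in, once; it reports no verdict.
The state is a dict: "t": time; "qpos": joint angles; "qvel": joint speeds; "tau": joint torques, N m; "eef_pos": TCP position; "tool_rot": TCP orientation; "force": force on the tool from outside, world axes, zero at the start; "torque": the same for the moment, N m; "finger_gap": finger opening in mm.
Only numpy, scipy, OpenCV 4.12 (cv2) and the standard library are available. Lean on these libraries where they do the work, as an engineer would, in place of code of your own. Each camera call takes 0.05 s, during which the arm holds its last target. There are 200 camera calls.

## Working session

There is one attempt and no reset: what is moved stays moved. The work goes in short steps, Python scripts to look and compute and a shell command to move; the robot and the scene stay as the last step left them, time stands still between calls to the robot, and variables do not carry over. Pictures are saved under pics/ and viewed, about 8 in all and at most 12, crops included, and the job is handed in when it is done.

```bash
mkdir -p pics; python3 - <<'E'
from plant import ctrl
import cv2,numpy as np,pickle
o=ctrl.get_obs();print({k:np.round(v,3).tolist() for k,v in o.items()})
d={}
for n in("scene","top","wrist"):
    d[n]=ctrl.get_image(n); cv2.imwrite(f"pics/{n}0.png",d[n]["color"][:,:,::-1])
    print(n,[ (k,np.round(v,3).tolist()) for k,v in d[n].items() if k!="color"])
pickle.dump((o,d),open("d0.pkl","wb"))
E
```

```text
{'t': 0.0, 'qpos': [1.166, 0.343, 1.525, -0.0, 1.275, -0.146], 'qvel': [0.001, 0.001, -0.001, -0.001, 0.0, 0.001], 'tau': [-0.002, -43.367, -24.6, -0.0, 0.008, -0.0], 'eef_pos': [134.274, 507.397, 404.002], 'tool_rot': [[-0.967, 0.256, -0.001], [0.256, 0.967, -0.001], [0.0, -0.002, -1.0]], 'force': [0.065, 0.559, 0.581], 'torque': [-0.048, -0.022, 0.046], 'finger_gap': 85.655}
scene [('mtx', [[496.629, 0.0, 280.103], [0.0, 496.629, 204.761], [0.0, 0.0, 1.0]]), ('R', [[0.783, -0.622, -0.02], [-0.391, -0.466, -0.793], [0.484, 0.629, -0.608]]), ('t', [-382.104, 275.165, 1253.14])]
top [('mtx', [[393.848, 0.0, 279.22], [0.0, 393.848, 210.061], [0.0, 0.0, 1.0]]), ('R', [[0.009, -1.0, 0.02], [-0.998, -0.01, -0.067], [0.067, -0.019, -0.998]]), ('t', [-26.113, 478.176, 1379.181])]
wrist [('mtx', [[309.678, 0.0, 275.186], [0.0, 309.678, 215.598], [0.0, 0.0, 1.0]]), ('mount', [[-0.001, -0.964, -0.267, 67.229], [1.0, -0.001, 0.0, -0.115], [-0.0, -0.267, 0.964, 31.572], [0.0, 0.0, 0.0, 1.0]])]
```

View pics/top0.png

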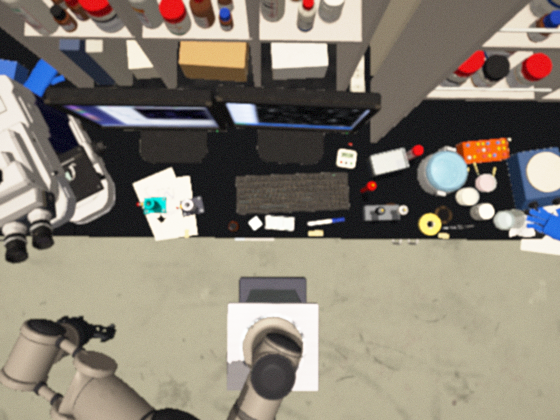

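View pics/scene0.png

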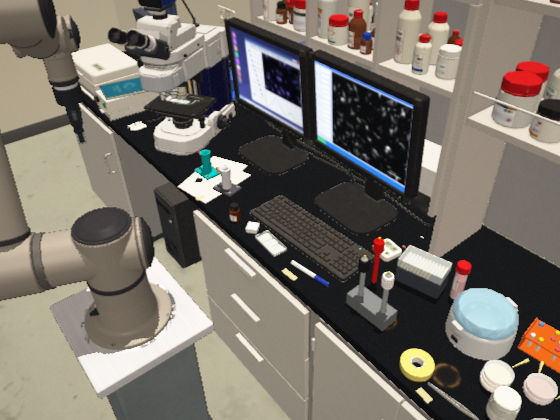

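Top view: the aluminium holder is at about (190,205) and its turquoise look-alike at (152,206). The grey rack is at (384,212) and the red look-alike post at (370,187). In the scene view, the black head is at about (364,262), the white at (387,280), the red at (378,245), the holder at (227,178) and the turquoise at (206,163). I choose the black head in the rack and the grey holder, and check them in a close crop.

```bash
python3 - <<'E'
import cv2,numpy as np,pickle
o,d=pickle.load(open("d0.pkl","rb"))
def crop(n,x,y,w,h,s): return cv2.resize(d[n]["color"][y:y+h,x:x+w,::-1],(w*s,h*s),interpolation=cv2.INTER_CUBIC)
a=np.hstack([crop("scene",335,230,80,100,4),crop("scene",185,140,80,100,4)])
b=np.hstack([crop("top",355,175,64,40+8,5),crop("top",135,185,64,48,5)])
c=np.vstack([cv2.resize(a,(640,800)),b]) if 0 else None
cv2.imwrite("pics/c1.png",np.vstack([a[:350],b[:,:640]]))
E
```

```text
(no output)
```

View pics/c1.png

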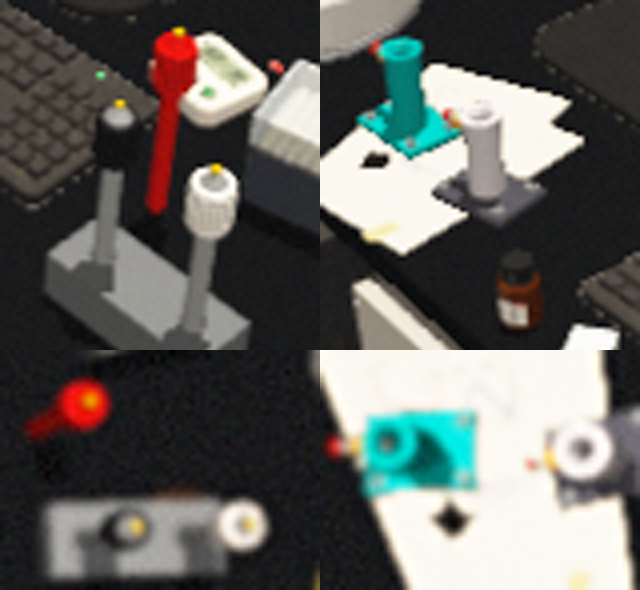

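The crop confirms the black head with its yellow bead at scene (365,256) and top (382,210). The holder mouth is at scene (225.5,169) and top (187.6,205), with its boss toward the left of the image (+y).

```bash
cat > h.py <<'E'
import numpy as np,cv2
def ray(im,uv,o=None):
    d=np.linalg.inv(im["mtx"])@[uv[0],uv[1],1.]
    if "mount" in im:
        M=im["mount"];T=np.asarray(o["tool_rot"]);c=T@M[:3,3]+o["eef_pos"];d=T@M[:3,:3]@d
    else: c=-im["R"].T@im["t"];d=im["R"].T@d
    return c,d/np.linalg.norm(d)
def tri(rs):
    A=sum(np.eye(3)-np.outer(d,d) for c,d in rs);b=sum((np.eye(3)-np.outer(d,d))@c for c,d in rs)
    p=np.linalg.solve(A,b);return p,[np.linalg.norm(np.cross(p-c,d)).round(1) for c,d in rs]
def plane(r,z): c,d=r;return c+d*(z-c[2])/d[2]
def proj(im,X,o=None):
    if "mount" in im:
        X=np.asarray(o["tool_rot"]).T@(np.asarray(X)-o["eef_pos"]);M=im["mount"];q=M[:3,:3].T@(X-M[:3,3])
    else:q=im["R"]@X+im["t"]
    q=im["mtx"]@q;return q[:2]/q[2]
def blobs(im,lo,hi,amin=3):
    m=cv2.inRange(cv2.cvtColor(im["color"],cv2.COLOR_RGB2HSV),lo,hi)
    n,l,s,c=cv2.connectedComponentsWithStats(m);return [(c[i].round(1),s[i,4],s[i,:4]) for i in range(1,n) if s[i,4]>=amin]
E
python3 - <<'E'
import pickle;from h import *
o,d=pickle.load(open("d0.pkl","rb"))
S,T=d["scene"],d["top"]
for n in("scene","top"):
  for b in blobs(d[n],(22,120,120),(34,255,255),2):
    if 340<b[0][0]<420 and 180<b[0][1]<300: print(n,b[0],b[1])
for nm,a,b in(("black bead",(364.9,255.8),(382.4,210.4)),("white bead",(389,272),(404.2,210.2)),("mouth",(225.5,169.3),(187.6,204.8)),("boss red",(185+(450-320)/4,140+117/4),(135+(532-320)/5,185+114/5)),("rack L",None,(355+45/5,175+(535-350)/5)),("bottle",None,(233,226)),("box",None,(255,222))):
  if a: print(nm,tri([ray(S,a),ray(T,b)]))
  else: print(nm,plane(ray(T,b),36))
# rack top corners in scene: left, back, right(front)
for p in((45,255),(85,222),(250,320)): print(plane(ray(S,(335+p[0]/4,230+p[1]/4)),36))
E
```

```text
scene [379.2 237.4] 5
scene [364.8 255.6] 5
scene [388.5 272. ] 6
top [382.2 210. ] 4
black bead (array([ 470.6491315 , -346.17794894,  167.59216938]), [np.float64(0.1), np.float64(0.1)])
white bead (array([ 472.93934404, -416.78058752,  167.27163606]), [np.float64(1.3), np.float64(1.3)])
mouth (array([489.5633522 , 287.48637307,  82.21568006]), [np.float64(1.3), np.float64(1.3)])
boss red (array([480.41920852, 324.64715916,  67.61279819]), [np.float64(1.7), np.float64(1.7)])
rack L [ 473.39555412 -318.46105208   36.        ]
bottle [419.87211037 139.13405023  36.        ]
box [434.53379469  62.93729518  36.        ]
[ 444.59471448 -322.34468091   36.        ]
[ 483.87259397 -318.47869942   36.        ]
[ 502.91623534 -438.29532395   36.        ]
```

```bash
python3 -m inch '[[0,[0,0,0],[0,0,6.83]],[0,[0,0,0],[0,0,6.83]],[0,[0,0,0],[0,0,6.83]],[0,[0,0,0],[0,0,6.83]],[0,[0,0,0],[0,0,6.83]],[0,[0,0,0],[0,0,6.83]],[0,[0,0,0],[0,0,6.83]],[0,[0,0,0],[0,0,6.83]],[0,[0,0,0],[0,0,6.83]],[0,[0,0,0],[0,0,6.83]],[0,[0,0,0],[0,0,6.83]],[0,[0,0,0],[0,0,0]]]' 20
```

```text
t: 1.15
eef_pos: [134.3, 507.5, 404.4]
tool_rot: [[0.004, 1.0, -0.0], [1.0, -0.004, -0.001], [-0.001, -0.0, -1.0]]
force: [-1.0, -0.4, -0.2]
finger_gap: 85.2
```

```bash
python3 -m inch '[[0,[-30,26,0],[0,0,0]],[0,[-30,26,0],[0,0,0]],[0,[-30,26,0],[0,0,0]],[0,[-30,26,0],[0,0,0]],[0,[-30,26,0],[0,0,0]],[0,[-30,26,0],[0,0,0]],[0,[-30,26,0],[0,0,0]],[0,[-30,26,0],[0,0,0]],[0,[-30,26,0],[0,0,0]],[0,[-30,26,0],[0,0,0]],[0,[-30,26,0],[0,0,0]],[0,[-30,26,0],[0,0,0]],[0,[0,0,0],[0,0,0]]]'
python3 - <<'E'
import pickle;from h import *
o,d=pickle.load(open("d0.pkl","rb"))
print("red bead",tri([ray(d["scene"],(379.2,237.4)),ray(d["top"],(373,185))]))
E
```

```text
t: 2.23
eef_pos: [450.2, 143.3, 404.5]
tool_rot: [[0.001, 1.0, 0.002], [1.0, -0.001, -0.002], [-0.002, 0.002, -1.0]]
force: [0.6, -0.1, -0.7]
finger_gap: 85.7
red bead (array([ 551.93153823, -318.18153462,  160.36167048]), [np.float64(0.6), np.float64(0.6)])
```

```bash
python3 -m inch '[[0.3,[-38,2,0],[0,0,0]],[0.3,[-38,2,0],[0,0,0]],[0.3,[-38,2,0],[0,0,0]],[0.3,[-38,2,0],[0,0,0]],[0.3,[-38,2,0],[0,0,0]],[0.3,[-38,2,0],[0,0,0]],[0.3,[-38,2,0],[0,0,0]],[0.3,[-38,2,0],[0,0,0]],[0.3,[-38,2,0],[0,0,0]],[0.3,[-38,2,0],[0,0,0]],[0.3,[-38,1,0],[0,0,0]],[0.3,[0,0,0],[0,0,0]],[0.3,[0,0,0],[0,0,0]]]'
cat > shot.py <<'E'
import sys,pickle;from h import *;from plant import ctrl
o=ctrl.get_obs();im=ctrl.get_image("wrist");n=sys.argv[1]
pickle.dump((o,im),open(n+".pkl","wb"));cv2.imwrite(f"pics/{n}.png",im["color"][:,:,::-1])
print(o["t"],np.round(o["eef_pos"],1))
for b in blobs(im,(22,120,120),(34,255,255),4): print(b[0],b[1])
E
python3 shot.py w1
python3 -m inch '[[0.3,[-20,0,0],[0,0,0]],[0.3,[-22,0,0],[0,0,0]],[0.3,[-22,0,0],[0,0,0]],[0.3,[0,0,0],[0,0,0]],[0.3,[0,0,0],[0,0,0]]]'
python3 shot.py w2
```

```text
t: 3.32
eef_pos: [467.7, -271.5, 403.9]
tool_rot: [[-0.001, 1.0, -0.001], [1.0, 0.001, 0.001], [0.001, -0.001, -1.0]]
force: [0.1, -0.1, 0.6]
finger_gap: 59.9
3.3167 [ 467.7 -271.5  403.9]
[387.7 281.2] 44
[281.7 318.6] 49
t: 3.78
eef_pos: [468.2, -333.2, 404.5]
tool_rot: [[-0.002, 1.0, -0.0], [1.0, 0.002, 0.001], [0.001, -0.0, -1.0]]
force: [0.6, 0.5, -0.6]
finger_gap: 60.2
3.7833 [ 468.2 -333.2  404.5]
[394.7 203.1] 47
[281.1 242. ] 46
[283.9 328.9] 35
```

View pics/w2.png

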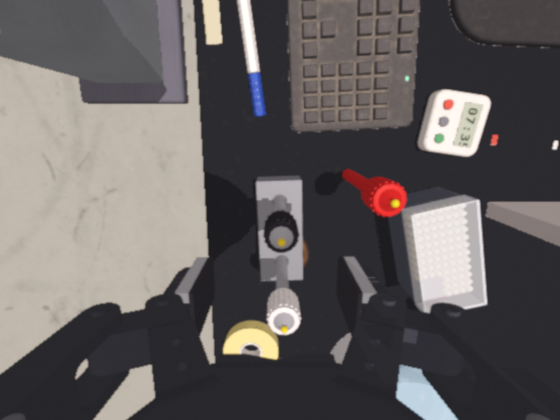

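The wrist view shows the black bead at (281,242) between the open fingers, white at (284,329) and red at (395,203). Both fingers clear the other posts.

```bash
python3 - <<'E'
import pickle;from h import *
o1,a=pickle.load(open("w1.pkl","rb"));o2,b=pickle.load(open("w2.pkl","rb"));o0,d=pickle.load(open("d0.pkl","rb"))
w=[ray(a,(281.7,318.6),o1),ray(b,(281.1,242),o2)];s=[ray(d["scene"],(364.8,255.7)),ray(d["top"],(382.2,210.2))]
for r in (w,s,w+s): print(tri(r))
print("white",plane(ray(b,(283.9,328.9),o2),167))
E
```

```text
(array([ 472.71529293, -342.38225289,  165.92986298]), [np.float64(0.0), np.float64(0.0)])
(array([ 471.19842757, -345.56959296,  167.17382167]), [np.float64(0.0), np.float64(0.0)])
(array([ 472.4388067 , -344.20318461,  164.6953436 ]), [np.float64(0.9), np.float64(1.3), np.float64(0.6), np.float64(2.3)])
white [ 475.29244979 -412.82391404  167.        ]
```

```bash
python3 -m inch '[[0.3,[-11,4,0],[0,0,0]],[0.3,[0,0,15],[0,0,0]],[0.3,[0,0,15],[0,0,0]],[0.3,[0,0,15],[0,0,0]],[0.3,[0,0,15],[0,0,0]],[0.3,[0,0,15],[0,0,0]],[0.3,[0,0,15],[0,0,0]],[0.3,[0,0,12],[0,0,0]],[0.3,[0,0,10],[0,0,0]],[0.3,[0,0,0],[0,0,0]],[0.3,[0,0,0],[0,0,0]]]'; python3 -m inch '[[0.8,[0,0,0],[0,0,0]],[0.8,[0,0,0],[0,0,0]],[0.8,[0,0,0],[0,0,0]],[0.8,[0,0,0],[0,0,0]],[0.8,[0,0,0],[0,0,0]],[0.8,[0,0,0],[0,0,0]],[0.8,[0,0,0],[0,0,0]],[0.8,[0,0,0],[0,0,0]]]' 50; python3 shot.py w3
```

```text
t: 4.75
eef_pos: [472.2, -344.3, 292.7]
tool_rot: [[-0.002, 1.0, -0.0], [1.0, 0.002, 0.001], [0.001, -0.0, -1.0]]
force: [-0.2, 0.6, 0.6]
finger_gap: 59.5
t: 5.42
eef_pos: [472.1, -345.4, 293.6]
tool_rot: [[-0.001, 1.0, 0.001], [1.0, 0.001, -0.001], [-0.001, 0.001, -1.0]]
force: [-1.0, -0.1, 6.5]
finger_gap: 25.0
5.4167 [ 472.1 -345.4  293.6]
[500.3 238.4] 217
[275.2 317.2] 212
```

View pics/w3.png

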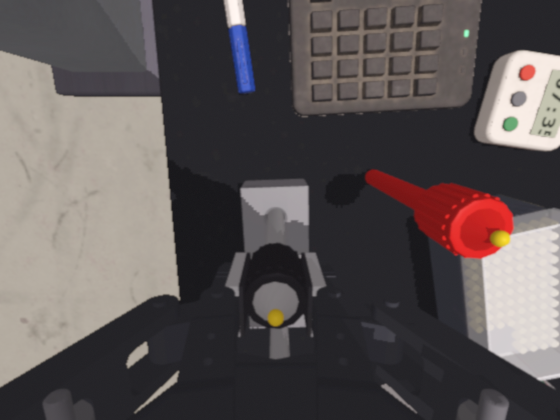

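Black head is gripped (gap 25 mm), with the bead at (275,317). Lifting straight up now.

```bash
python3 -m inch '[[0.8,[0,0,-5],[0,0,0]],[0.8,[0,0,-8],[0,0,0]],[0.8,[0,0,-12],[0,0,0]],[0.8,[0,0,-12],[0,0,0]],[0.8,[0,0,-15],[0,0,0]],[0.8,[0,0,-15],[0,0,0]],[0.8,[0,0,-15],[0,0,0]],[0.8,[0,0,-15],[0,0,0]],[0.8,[0,0,-13],[0,0,0]],[0.8,[0,0,0],[0,0,0]],[0.8,[0,0,0],[0,0,0]],[0.8,[0,0,0],[0,0,0]]]' 50; python3 shot.py w4
python3 - <<'E'
from plant import ctrl;import cv2,pickle
d={n:ctrl.get_image(n) for n in("scene","top")};o=ctrl.get_obs();pickle.dump((o,d),open("d4.pkl","wb"))
w=cv2.imread("pics/w4.png")
c=cv2.resize(d["scene"]["color"][190:320,320:450,::-1],(560,560),interpolation=cv2.INTER_CUBIC)[:420]
import numpy as np
cv2.imwrite("pics/c4.png",cv2.resize(np.hstack([c,w[150:,180:380][:, :].repeat(1,0) if 0 else cv2.resize(w[210:420,180:360],(360,420))]),None,fx=.85,fy=.85))
E
```

```text
t: 6.47
eef_pos: [471.7, -345.0, 401.7]
tool_rot: [[-0.001, 1.0, -0.001], [1.0, 0.001, 0.001], [0.001, -0.001, -1.0]]
force: [-0.6, 0.2, -1.3]
finger_gap: 25.1
6.4667 [ 471.7 -345.   401.7]
[393.3 187.2] 51
[275.3 317.2] 219
```

View pics/c4.png

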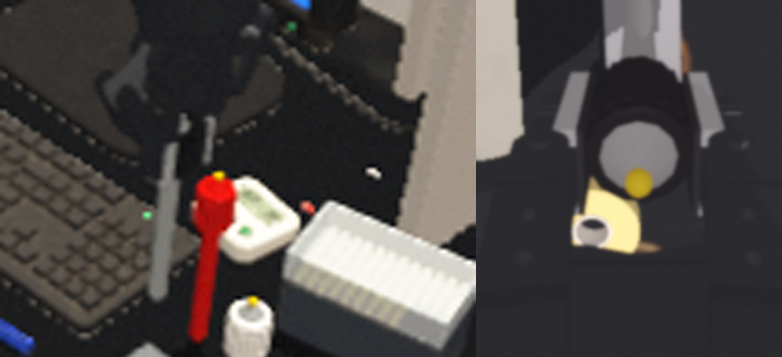

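The post is lifted with the rod about vertical, and the white head is untouched. Next I move toward the holder.

```bash
python3 -m inch '[[0.8,[20,1,0],[0,0,0]],[0.8,[38,1,0],[0,0,0]],[0.8,[38,1,0],[0,0,0]],[0.8,[38,1,0],[0,0,0]],[0.8,[38,1,0],[0,0,0]],[0.8,[38,1,0],[0,0,0]],[0.8,[38,1,0],[0,0,0]],[0.8,[38,1,0],[0,0,0]],[0.8,[38,1,0],[0,0,0]],[0.8,[38,1,0],[0,0,0]],[0.8,[38,1,0],[0,0,0]],[0.8,[38,1,0],[0,0,0]],[0.8,[38,1,0],[0,0,0]],[0.8,[38,1,0],[0,0,0]],[0.8,[36,1,0],[0,0,0]],[0.8,[20,1,0],[0,0,0]],[0.8,[0,0,0],[0,0,0]],[0.8,[0,0,0],[0,0,0]],[0.8,[0,0,0],[0,0,0]]]'; python3 shot.py w5
python3 -m inch '[[0.8,[18,0,0],[0,0,0]],[0.8,[18,0,0],[0,0,0]],[0.8,[0,0,0],[0,0,0]],[0.8,[0,0,0],[0,0,0]],[0.8,[0,0,0],[0,0,0]]]'; python3 shot.py w6
python3 - <<'E'
import cv2,numpy as np
a,b=[cv2.resize(cv2.imread(f"pics/{n}.png")[120:330,185:375],None,fx=2,fy=2,interpolation=cv2.INTER_CUBIC) for n in("w5","w6")]
cv2.imwrite("pics/c6.png",np.hstack([a,b]))
E
```

```text
t: 8.2
eef_pos: [487.5, 224.4, 402.2]
tool_rot: [[-0.001, 1.0, -0.001], [1.0, 0.001, -0.001], [-0.001, -0.001, -1.0]]
force: [-1.0, 0.1, -1.4]
finger_gap: 24.9
8.2 [487.5 224.4 402.2]
[275.2 317. ] 204
t: 8.67
eef_pos: [487.7, 259.7, 402.6]
tool_rot: [[0.0, 1.0, -0.0], [1.0, -0.0, -0.001], [-0.001, -0.0, -1.0]]
force: [0.5, 0.4, -2.0]
finger_gap: 24.7
8.6667 [487.7 259.7 402.6]
[275.3 317. ] 205
```

View pics/c6.png

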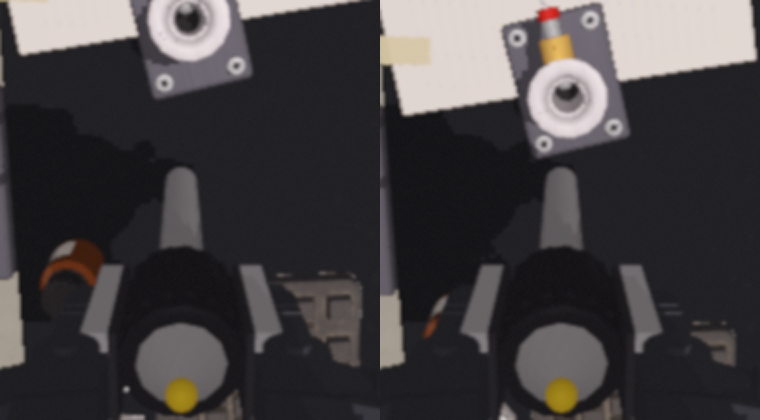

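The crops show the bead at (275,317), the rod tip's silhouette top at about (276,203.5), and the mouth centre at (279,128.5) in w5 and (279,168.5) in w6. The boss is toward +y.

```bash
cat > fit.py <<'E'
import pickle;from h import *
def ring(n,near):
    o,im=pickle.load(open(n+".pkl","rb"));g=cv2.cvtColor(im["color"],cv2.COLOR_RGB2HSV)
    m=((g[...,2]>165)&(g[...,1]<40)).astype(np.uint8)
    cs,_=cv2.findContours(m,cv2.RETR_CCOMP,cv2.CHAIN_APPROX_NONE)
    for c in cs:
        if len(c)>25:
            e=cv2.fitEllipse(c)
            if np.hypot(e[0][0]-near[0],e[0][1]-near[1])<8: print(n,np.round(e[0],1),np.round(e[1],1),len(c))
    return o,im
E
python3 - <<'E'
from fit import *
o5,a=ring("w5",(279,128.5));o6,b=ring("w6",(279,168.5))
print("mouth",tri([ray(a,(279,128.5),o5),ray(b,(279,168.5),o6)]))
g=cv2.cvtColor(b["color"],cv2.COLOR_RGB2GRAY).astype(int)
print(g[198:210,270:282:3].tolist())
for r in (206,212,220,230): print(r,g[r,262:290].tolist())
t=np.array(o6["eef_pos"]);print("bead",plane(ray(b,(275.3,317),o6),t[2]-128)-t)
bd=plane(ray(b,(275.3,317),o6),t[2]-128);tip=bd-[0,0,157.5]
for k in([0,0,0],[0,3.5,0],[0,6.25,5]): print(proj(b,tip+k,o6))
E
```

```text
w5 [279.3 128.9] [40.1 41.4] 117
w5 [279.6 128.9] [16.7 19.1] 57
w6 [278.6 168.7] [38.2 39. ] 110
w6 [278.7 168.1] [16.  17.4] 48
mouth (array([491.20877416, 292.65038854,  85.41303955]), [np.float64(0.3), np.float64(0.3)])
[[43, 35, 34, 34], [30, 33, 32, 34], [26, 31, 33, 34], [23, 25, 31, 31], [23, 25, 30, 26], [24, 50, 56, 31], [34, 81, 88, 57], [59, 93, 99, 89], [79, 94, 101, 101], [87, 95, 101, 105], [90, 95, 101, 105], [90, 95, 101, 106]]
206 [21, 22, 21, 22, 21, 23, 36, 59, 79, 88, 92, 94, 97, 99, 101, 101, 103, 101, 92, 72, 49, 36, 34, 34, 33, 34, 34, 34]
212 [21, 21, 20, 21, 29, 52, 74, 87, 91, 93, 94, 96, 97, 100, 101, 102, 104, 105, 106, 102, 91, 66, 41, 34, 33, 33, 32, 33]
220 [33, 29, 26, 28, 42, 67, 85, 90, 91, 93, 95, 95, 97, 99, 100, 102, 103, 104, 105, 106, 101, 87, 59, 39, 34, 33, 34, 33]
230 [33, 34, 34, 45, 66, 84, 90, 91, 92, 92, 91, 91, 92, 93, 97, 101, 102, 103, 105, 105, 104, 98, 82, 54, 37, 34, 33, 33]
bead [   0.33294011    3.22496023 -128.        ]
[275.20293242 208.3938517 ]
[275.19928829 204.36436274]
[275.19761158 202.52777895]
```

```bash
python3 -m inch '[[0.8,[0,3,10],[0,0,0]],[0.8,[0,0,10],[0,0,0]],[0.8,[0,0,9],[0,0,0]],[0.8,[0,0,0],[0,0,0]],[0.8,[0,0,0],[0,0,0]],[0.8,[0,0,0],[0,0,0]]]'; python3 shot.py w7
python3 - <<'E'
from fit import *
o,b=ring("w7",(278,165))
cv2.imwrite("pics/c7.png",cv2.resize(b["color"][110:260,205:355,::-1],None,fx=4,fy=4,interpolation=cv2.INTER_CUBIC))
g=cv2.cvtColor(b["color"],cv2.COLOR_RGB2GRAY).astype(int)
print(g[196:212,272:280:3].T.tolist())
for r in (208,214,220,230): print(r,g[r,262:290].tolist())
E
```

```text
t: 9.22
eef_pos: [490.6, 260.8, 373.6]
tool_rot: [[-0.001, 1.0, -0.0], [1.0, 0.001, 0.0], [0.0, -0.0, -1.0]]
force: [0.3, 0.3, -1.9]
finger_gap: 24.9
9.2167 [490.6 260.8 373.6]
[275.3 317. ] 204
[[151, 109, 101, 100, 99, 95, 81, 59, 70, 87, 92, 93, 93, 94, 94, 93], [162, 117, 104, 101, 97, 84, 59, 60, 88, 98, 99, 99, 99, 99, 99, 99], [164, 119, 102, 99, 88, 68, 46, 47, 75, 96, 103, 104, 104, 104, 105, 104]]
208 [22, 22, 21, 22, 23, 36, 60, 81, 90, 92, 93, 95, 97, 99, 100, 102, 104, 105, 104, 97, 79, 45, 24, 22, 27, 32, 33, 33]
214 [22, 21, 22, 22, 32, 58, 81, 89, 91, 92, 94, 96, 97, 99, 101, 102, 103, 105, 105, 103, 92, 69, 39, 24, 28, 31, 34, 33]
220 [20, 21, 22, 25, 41, 67, 85, 90, 93, 93, 94, 96, 97, 99, 100, 102, 103, 104, 106, 106, 100, 86, 54, 28, 28, 32, 33, 34]
230 [33, 34, 36, 46, 66, 83, 90, 91, 92, 92, 92, 92, 92, 93, 97, 101, 103, 104, 106, 105, 105, 101, 86, 56, 38, 33, 33, 33]
```

View pics/c7.png

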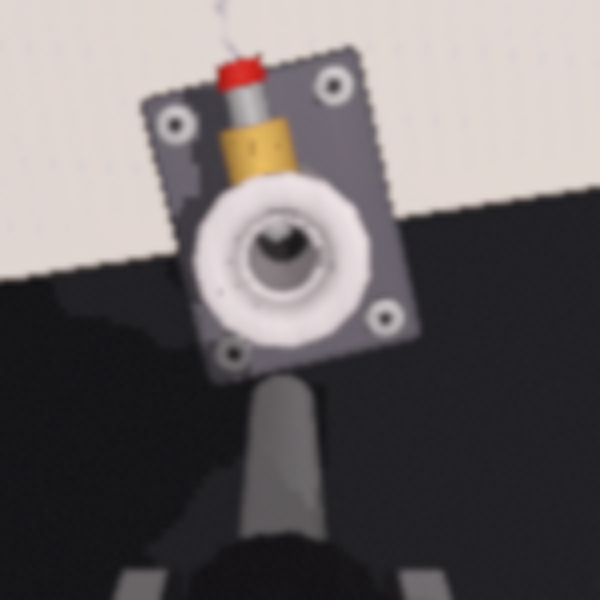

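The crop shows the mouth centre at about (275.1,174.5) and the rod tip's edge at (275.1,203.5), nearly at the same depth.

```bash
python3 - <<'E'
from fit import *
o,b=pickle.load(open("w7.pkl","rb"))
m=plane(ray(b,(275.1,174.5),o),85)
t=np.array(o["eef_pos"]);bd=plane(ray(b,(275.3,317),o),t[2]-128);tip=bd-[0,0,157.5]
print(m,tip,tip-bd,[proj(b,tip+np.array(k),o) for k in([0,0,0],[0,3.5,0],[0,6.25,5])])
t2=plane(ray(b,(275.1,209),o),88);print(t2,m-t2,m-tip)
o0,d=pickle.load(open("d0.pkl","rb"))
for z in(85,):print(plane(ray(d["scene"],(225.5,169.3)),z),plane(ray(d["top"],(187.6,204.8)),z))
E
```

```text
[490.88371144 292.42792471  85.        ] [490.95219827 264.09534504  88.14958229] [   0.     0.  -157.5] [array([275.17895453, 208.50014039]), array([275.17950395, 204.47088269]), array([275.18161297, 202.63293454])]
[490.88547891 263.62138177  88.        ] [-1.76747071e-03  2.88065429e+01 -3.00000000e+00] [-0.06848683 28.33257966 -3.14958229]
[488.47121554 283.00741125  85.        ] [488.23560011 287.60118831  85.        ]
```

```bash
python3 -m inch '[[0.8,[0,0,-5],[0,0,0]],[0.8,[10,0,0],[0,0,0]],[0.8,[10,0,0],[0,0,0]],[0.8,[8.5,0,0],[0,0,0]],[0.8,[0,0,0],[0,0,0]],[0.8,[0,0,0],[0,0,0]],[0.8,[0,0,0],[0,0,0]]]'; python3 shot.py w8
python3 - <<'E'
from plant import ctrl;from h import *
w=cv2.resize(cv2.imread("pics/w8.png")[150:260,225:325],(400,440),interpolation=cv2.INTER_CUBIC)
s=cv2.resize(ctrl.get_image("scene")["color"][110:220,180:280,::-1],(400,440),interpolation=cv2.INTER_CUBIC)
cv2.imwrite("pics/c8.png",np.hstack([w,s]))
E
```

```text
t: 9.85
eef_pos: [490.4, 289.5, 378.5]
tool_rot: [[-0.001, 1.0, -0.0], [1.0, 0.001, -0.0], [-0.0, -0.0, -1.0]]
force: [0.2, 0.3, -2.6]
finger_gap: 24.8
9.85 [490.4 289.5 378.5]
[275.3 317. ] 202
```

View pics/c8.png

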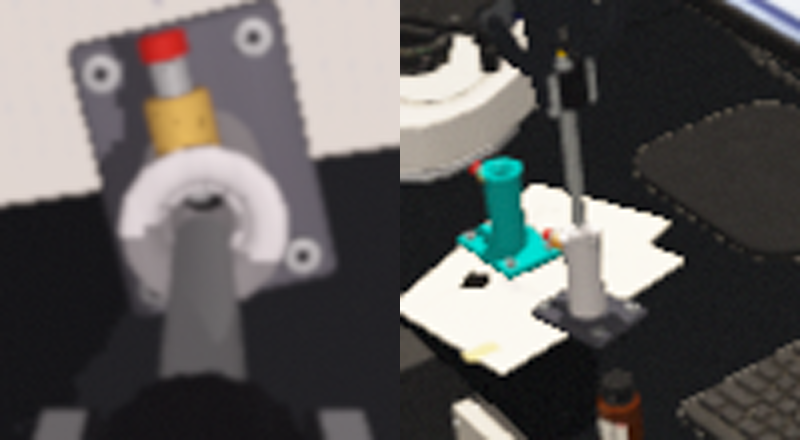

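The tip sits over the funnel (tip column at 205, ring centre at 204 in the crop). Descending in small steps while watching forces.

```bash
python3 -m inch '[[0.8,[0,0,2],[0,0,0]],[0.8,[0,0,2],[0,0,0]],[0.8,[0,0,2],[0,0,0]],[0.8,[0,0,2],[0,0,0]],[0.8,[0,0,2],[0,0,0]],[0.8,[0,0,0],[0,0,0]]]'; python3 -m inch '[[0.8,[0,0,1],[0,0,0]],[0.8,[0,0,1],[0,0,0]],[0.8,[0,0,1],[0,0,0]],[0.8,[0,0,1],[0,0,0]],[0.8,[0,0,0],[0,0,0]]]'
```

```text
t: 10.45
eef_pos: [490.4, 289.2, 368.1]
tool_rot: [[-0.001, 1.0, -0.001], [1.0, 0.001, -0.0], [-0.0, -0.001, -1.0]]
force: [-0.1, 0.4, -2.6]
finger_gap: 24.8
t: 10.87
eef_pos: [490.4, 289.3, 364.5]
tool_rot: [[-0.001, 1.0, -0.0], [1.0, 0.001, -0.0], [-0.0, -0.0, -1.0]]
force: [-0.6, 0.2, -2.1]
finger_gap: 24.8
```

```bash
python3 -m inch '[[0.8,[0,0,1],[0,0,0]],[0.8,[0,0,1],[0,0,0]],[0.8,[0,0,1],[0,0,0]],[0.8,[0,0,1],[0,0,0]],[0.8,[0,0,0],[0,0,0]]]'; python3 -m inch '[[0.8,[0,0,1],[0,0,0]],[0.8,[0,0,1],[0,0,0]],[0.8,[0,0,1],[0,0,0]],[0.8,[0,0,0],[0,0,0]]]';python3 -m inch '[[0.8,[0,0,1],[0,0,0]],[0.8,[0,0,1],[0,0,0]],[0.8,[0,0,0],[0,0,0]]]'
```

```text
t: 11.28
eef_pos: [490.4, 289.3, 360.4]
tool_rot: [[-0.001, 1.0, -0.0], [1.0, 0.001, -0.0], [-0.0, -0.0, -1.0]]
force: [0.5, -0.5, -2.0]
finger_gap: 24.8
t: 11.62
eef_pos: [490.5, 289.3, 357.4]
tool_rot: [[-0.001, 1.0, -0.0], [1.0, 0.001, -0.0], [-0.0, -0.0, -1.0]]
force: [-0.4, -0.1, -1.6]
finger_gap: 24.9
t: 11.87
eef_pos: [490.5, 289.3, 355.5]
tool_rot: [[-0.001, 1.0, -0.0], [1.0, 0.001, -0.0], [-0.0, -0.0, -1.0]]
force: [1.0, 0.4, -1.9]
finger_gap: 24.7
```

```bash
for i in 1 2; do :; done; python3 -m inch '[[0.8,[0,0,1],[0,0,0]],[0.8,[0,0,1],[0,0,0]],[0.8,[0,0,0],[0,0,0]]]'; python3 -m inch '[[0.8,[0,0,1],[0,0,0]],[0.8,[0,0,1],[0,0,0]],[0.8,[0,0,0],[0,0,0]]]'; python3 -m inch '[[0.8,[0,0,1],[0,0,0]],[0.8,[0,0,1],[0,0,0]],[0.8,[0,0,0],[0,0,0]]]'
```

```text
t: 12.12
eef_pos: [490.6, 289.2, 353.7]
tool_rot: [[-0.001, 1.0, 0.0], [1.0, 0.001, -0.0], [-0.0, 0.0, -1.0]]
force: [0.0, -0.7, -1.2]
finger_gap: 25.0
t: 12.37
eef_pos: [490.6, 289.2, 352.3]
tool_rot: [[-0.001, 1.0, 0.001], [1.0, 0.001, 0.0], [0.0, 0.001, -1.0]]
force: [0.2, -2.4, 3.9]
finger_gap: 24.8
t: 12.62
eef_pos: [490.7, 289.2, 350.7]
tool_rot: [[-0.001, 1.0, 0.002], [1.0, 0.001, 0.001], [0.001, 0.002, -1.0]]
force: [-0.1, -1.2, 4.3]
finger_gap: 24.6
```

The plunger bump is felt (about 6 N) with the tip at about 66 mm. Continuing.

```bash
python3 -m inch '[[0.8,[0,0,1],[0,0,0]],[0.8,[0,0,1],[0,0,0]],[0.8,[0,0,0],[0,0,0]]]'; python3 -m inch '[[0.8,[0,0,1],[0,0,0]],[0.8,[0,0,1],[0,0,0]],[0.8,[0,0,0],[0,0,0]]]'; python3 -m inch '[[0.8,[0,0,1],[0,0,0]],[0.8,[0,0,1],[0,0,0]],[0.8,[0,0,0],[0,0,0]]]';python3 -m inch '[[0.8,[0,0,1],[0,0,0]],[0.8,[0,0,1],[0,0,0]],[0.8,[0,0,1],[0,0,0]],[0.8,[0,0,0],[0,0,0]]]'
```

```text
t: 12.87
eef_pos: [490.7, 289.2, 348.2]
tool_rot: [[-0.001, 1.0, 0.002], [1.0, 0.001, 0.0], [0.0, 0.002, -1.0]]
force: [1.4, -0.1, 0.7]
finger_gap: 24.7
t: 13.12
eef_pos: [490.7, 289.3, 345.8]
tool_rot: [[-0.001, 1.0, 0.001], [1.0, 0.001, 0.0], [0.0, 0.001, -1.0]]
force: [1.8, -2.0, 1.8]
finger_gap: 24.6
t: 13.37
eef_pos: [490.6, 289.3, 343.4]
tool_rot: [[-0.001, 1.0, 0.0], [1.0, 0.001, -0.0], [-0.0, 0.0, -1.0]]
force: [2.5, -1.2, 0.6]
finger_gap: 24.7
t: 13.7
eef_pos: [490.5, 289.3, 340.4]
tool_rot: [[-0.001, 1.0, -0.0], [1.0, 0.001, -0.0], [-0.0, -0.0, -1.0]]
force: [2.2, -1.9, 1.2]
finger_gap: 24.7
```

```bash
python3 -m inch '[[0.8,[0,0.3,1],[0,0,0]],[0.8,[0,0,1],[0,0,0]],[0.8,[0,0,0],[0,0,0]]]'; python3 -m inch '[[0.8,[0,0,1],[0,0,0]],[0.8,[0,0,1],[0,0,0]],[0.8,[0,0,0],[0,0,0]]]'; python3 -m inch '[[0.8,[0,0,1],[0,0,0]],[0.8,[0,0,1],[0,0,0]],[0.8,[0,0,0],[0,0,0]]]'
```

```text
t: 13.95
eef_pos: [490.7, 289.2, 338.2]
tool_rot: [[-0.001, 1.0, -0.001], [1.0, 0.001, -0.0], [-0.0, -0.001, -1.0]]
force: [0.8, -2.4, -0.9]
finger_gap: 24.7
t: 14.2
eef_pos: [490.7, 289.2, 336.3]
tool_rot: [[-0.001, 1.0, -0.001], [1.0, 0.001, -0.0], [-0.0, -0.001, -1.0]]
force: [1.9, -1.2, 0.1]
finger_gap: 25.0
t: 14.45
eef_pos: [490.7, 289.3, 334.4]
tool_rot: [[-0.001, 1.0, -0.0], [1.0, 0.001, -0.0], [-0.0, -0.0, -1.0]]
force: [0.7, -2.0, -1.0]
finger_gap: 25.1
```

```bash
python3 -m inch '[[0.8,[0,0,1],[0,0,0]],[0.8,[0,0,1],[0,0,0]],[0.8,[0,0,0],[0,0,0]]]'; python3 -m inch '[[0.8,[0,0,1],[0,0,0]],[0.8,[0,0,1],[0,0,0]],[0.8,[0,0,0],[0,0,0]]]'
```

```text
t: 14.7
eef_pos: [490.8, 289.2, 332.4]
tool_rot: [[-0.001, 1.0, -0.0], [1.0, 0.001, -0.0], [-0.0, -0.0, -1.0]]
force: [2.6, -2.1, 0.6]
finger_gap: 24.9
t: 14.95
eef_pos: [490.8, 289.3, 330.4]
tool_rot: [[-0.001, 1.0, 0.0], [1.0, 0.001, -0.0], [-0.0, 0.0, -1.0]]
force: [1.7, -2.9, -0.4]
finger_gap: 25.0
```

```bash
python3 -m inch '[[0.8,[0,0,1],[0,0,0]],[0.8,[0,0,1],[0,0,0]],[0.8,[0,0,0],[0,0,0]]]'
```

```text
t: 15.2
eef_pos: [490.9, 289.3, 328.5]
tool_rot: [[-0.001, 1.0, 0.0], [1.0, 0.001, 0.0], [0.0, 0.0, -1.0]]
force: [2.0, -1.7, 0.3]
finger_gap: 24.7
```

```bash
python3 -m inch '[[0.8,[0,0,1],[0,0,0]],[0.8,[0,0,0.5],[0,0,0]],[0.8,[0,0,0],[0,0,0]]]'; python3 -m inch '[[0.8,[0,0,1],[0,0,0]],[0.8,[0,0,0.5],[0,0,0]],[0.8,[0,0,0],[0,0,0]]]'
```

```text
t: 15.45
eef_pos: [490.8, 289.3, 328.0]
tool_rot: [[-0.001, 1.0, 0.001], [1.0, 0.001, 0.0], [0.0, 0.001, -1.0]]
force: [0.4, -3.4, 6.6]
finger_gap: 24.6
t: 15.7
eef_pos: [490.8, 289.4, 327.0]
tool_rot: [[-0.001, 1.0, 0.002], [1.0, 0.001, 0.001], [0.001, 0.002, -1.0]]
force: [-0.0, -3.7, 9.8]
finger_gap: 25.2
```

```bash
python3 -m inch '[[0.8,[0,0,1],[0,0,0]],[0.8,[0,0,0.5],[0,0,0]],[0.8,[0,0,0],[0,0,0]]]'
```

```text
t: 15.95
eef_pos: [490.9, 289.4, 325.7]
tool_rot: [[-0.001, 1.0, 0.002], [1.0, 0.001, 0.001], [0.001, 0.002, -1.0]]
force: [-0.4, -2.8, 11.0]
finger_gap: 24.6
```

```bash
for i in 1 2 3; do python3 -m inch '[[0.8,[0,0,0],[0,0,0]],[0.8,[0,0,0],[0,0,0]]]' | grep -E "eef|force|t:"; done
```

```text
t: 16.12
eef_pos: [490.9, 289.4, 325.6]
tool_rot: [[-0.001, 1.0, 0.002], [1.0, 0.001, 0.001], [0.001, 0.002, -1.0]]
force: [-0.9, -3.8, 11.6]
t: 16.28
eef_pos: [490.9, 289.4, 325.6]
tool_rot: [[-0.001, 1.0, 0.002], [1.0, 0.001, 0.001], [0.001, 0.002, -1.0]]
force: [-0.0, -2.5, 11.5]
t: 16.45
eef_pos: [490.9, 289.4, 325.6]
tool_rot: [[-0.001, 1.0, 0.002], [1.0, 0.001, 0.001], [0.001, 0.002, -1.0]]
force: [-0.6, -2.7, 11.4]
```

Steady push is 11.4 N above sliding, so the post is bedded. Releasing now.

```bash
python3 -m inch '[[0.3,[0,0,0],[0,0,0]],[0.3,[0,0,0],[0,0,0]],[0.3,[0,0,0],[0,0,0]],[0.3,[0,0,0],[0,0,0]],[0.3,[0,0,0],[0,0,0]],[0.3,[0,0,0],[0,0,0]]]'; python3 shot.py w9; python3 -m inch '[[0.3,[0,0,-10],[0,0,0]],[0.3,[0,0,-15],[0,0,0]],[0.3,[0,0,-15],[0,0,0]],[0.3,[0,0,-15],[0,0,0]],[0.3,[0,0,-20],[0,0,0]],[0.3,[0,0,-20],[0,0,0]],[0.3,[0,0,0],[0,0,0]],[0.3,[0,0,0],[0,0,0]],[0.3,[0,0,0],[0,0,0]]]'; python3 shot.py w10
python3 - <<'E'
from plant import ctrl;from h import *
S=ctrl.get_image("scene");T=ctrl.get_image("top")
for n,i in(("s",S),("t",T)):
  for b in blobs(i,(22,120,120),(34,255,255),2):
    if (180<b[0][0]<280 and 100<b[0][1]<230): print(n,b[0],b[1])
s=cv2.resize(S["color"][110:235,180:280,::-1],(400,500),interpolation=cv2.INTER_CUBIC)
w=cv2.resize(cv2.imread("pics/w10.png")[120:345,190:370],(400,500))
cv2.imwrite("pics/c10.png",np.hstack([w,s]))
E
```

```text
t: 16.95
eef_pos: [490.7, 289.4, 323.9]
tool_rot: [[-0.001, 1.0, -0.001], [1.0, 0.001, 0.0], [0.0, -0.001, -1.0]]
force: [-0.2, -0.5, -0.1]
finger_gap: 59.7
16.95 [490.7 289.4 323.9]
[277.4 323. ] 212
t: 17.75
eef_pos: [490.6, 289.2, 418.9]
tool_rot: [[-0.001, 1.0, -0.001], [1.0, 0.001, -0.0], [-0.0, -0.001, -1.0]]
force: [0.0, 0.3, 0.1]
finger_gap: 59.8
17.75 [490.6 289.2 418.9]
[276.6 235. ] 55
```

View pics/c10.png

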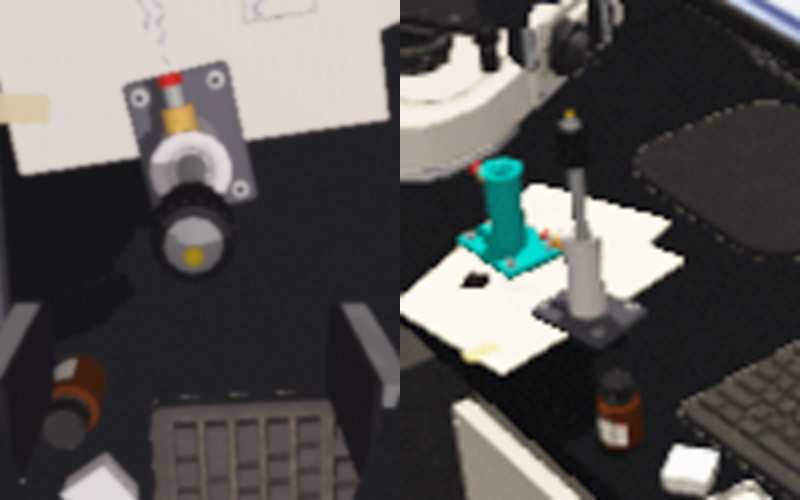

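The post stands alone in the holder, upright, with the gripper clear and the bottle and glass box in place. I check bead height and tilt numerically for spring-back.

```bash
python3 - <<'E'
from fit import *
o9,a=pickle.load(open("w9.pkl","rb"));o10,b=pickle.load(open("w10.pkl","rb"));o7,c=pickle.load(open("w7.pkl","rb"))
print(tri([ray(a,(277.4,323),o9),ray(b,(276.6,235),o10)]))
# held bead at bedded pose: same tool coords as in w7 (275.3,317)
off=plane(ray(c,(275.3,317),o7),o7["eef_pos"][2]-128)-o7["eef_pos"]
X=np.array([490.9,289.4,325.6])+off;print("bedded bead",X)
for dz in(-1,0,1,2,3): print(dz,proj(a,X+[0,0,dz],o9),proj(b,X+[0,0,dz],o10))
m=plane(ray(c,(275.1,174.5),o7),85);print("mouth",m)
_,d=pickle.load(open("d0.pkl","rb"))
E
```

```text
(array([491.72966694, 290.53406171, 196.35559055]), [np.float64(0.0), np.float64(0.0)])
bedded bead [491.24574764 292.69779079 197.6       ]
-1 [275.96035328 318.07949851] [275.90700142 231.96316226]
0 [275.96669968 319.75259143] [275.91004073 232.45592062]
1 [275.97315993 321.45569514] [275.91310949 232.95345418]
2 [275.9797371  323.18962443] [275.91620814 233.4558327 ]
3 [275.98643441 324.95522383] [275.91933711 233.9631273 ]
mouth [490.88371144 292.42792471  85.        ]
```

```bash
python3 - <<'E'
from plant import ctrl
print(ctrl.get_obs()["force"]);print(ctrl.hand_in())
E
```

```text
[ 0.46033783 -0.38345419  0.10041482]
the job is handed in; nothing more can be done
None
```

I took the black-headed post from the parking block and slid it into the aluminium holder past the plunger, where I felt a bump of about 6 N. I pressed it until the push held about 11.4 N above the sliding force, then released it and backed off. The job was handed in at about 18 s of robot time.

**Last checks:**
- **Post:** it stands free in the holder. The bead has moved about 2 mm toward -y since release, roughly 0.015 rad of lean and well under the 0.09 limit.
- **Height:** the bead is at z ≈ 196 mm against an expected 197.6 mm, so there is no sign of spring-back within about 1 mm.
- **Gripper and bystanders:** the gripper touches nothing and the wrist force is about 0. The bottle and glass box look undisturbed. The white-headed post was in place when last seen, after the lift.

**Not confirmed:**
- **Rubber stop:** I inferred how far it is pressed in (about 2.5 mm under load) from the force alone. I did not measure it after release.
- **Camera disagreement:** the wrist camera and the fixed cameras differed by 3 to 5 mm in y, so I aligned the rod to the mouth within the wrist image.

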